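# Pin the vice carriage of the cut-off saw's feed slide

### The job

Lock the vice carriage on the inclined feed slide: slide it along until the hole in its tongue lines up with the holes in the fixed bracket, push the long lock pin from the rack through bracket and tongue until its collar rests on the bracket, then swing the forked keeper fully closed over the collar. Leave the mushroom-headed plug in its rack hole and do not shift the other things on the bench.

Things in the scene. Friction and masses are not known exactly. Their poses are not given: they have to be found in the camera images.
- station: Fixed inclined feed slide: grey bed 340 mm long (station y) x 200 mm, leaning 30 degrees: its working face looks up and to the robot's left. Origin on the table under the bed, the bed face 75 mm above it; z up; y level along the slide, which runs roughly away from the robot, with the bracket near the far (+y) end. Random place and yaw.
- bracket: Fixed steel bracket on the slide. Origin: centre of its hole on the upper cheek's top. Tilted 30 deg: z = hole axis, outwards (up and to the robot's left), normal to the bed; x up the slope; y along the slide. Cheeks 60 x 60 mm, 19 mm chamfered holes: upper z 0 to -12 mm, lower z -28 to -42 mm; bed face z -70 mm. Solid block at x 30 to 102 mm up to z 0; pivot boss on it at x 75 mm.
- carriage (a joint): Position (m) of the vice carriage along the slide, growing towards bracket +y: 0 to 0.14. At 0.10 the hole in its tongue is in line with the bracket's holes; no stop there. The pin's tapered nose still enters, and centres it, if it is about 3 mm off. 4 N of friction; it stays where it is left.
- carriage_grip (a point): Point on the axis of the carriage's upright black grip: a cylinder 20 mm in diameter, 64 mm long, along bracket z. The point is 23 mm below its free end and 41 mm above its foot. The vice behind it (up the slope, from 48 mm off the axis) ends 7 mm below this point.
- tongue_hole (a point): Centre of the 19 mm hole, on the top face of the carriage's aluminium tongue (a plate 12 mm thick, 50 mm wide); the tongue runs between the bracket's cheeks, its top face 14 mm below the bracket's origin.
- keeper (a joint): Angle (rad) of the flat steel keeper pivoting about bracket z at bracket x +75, y 0 mm. 0 = closed, at its stop: its fork (24 mm gap) straddles the pin's stem 3 mm over the collar. Grows to 1.7 as the arm swings towards -y, open (over the carriage). Friction about 1 N at its knob; stays where left. It cannot close on a pin that is not home.
- keeper_knob (a point): Point on the axis of the upright black knob at the keeper's end, a cylinder 14 mm in diameter, 42 mm long, along bracket z; 22 mm above its foot, 20 mm below its free end. It is 118 mm from the pivot axis and 39 mm above the bracket's origin along bracket z. With the keeper closed it is at bracket x -40, y -26 mm.
- lock_pin: Steel lock pin, 120 mm overall, about 0.22 kg. Origin: centre of its collar's underside; z along the axis towards the stem. Shank 16 mm diameter, z 0 to -64 mm, the last 14 mm tapered to 7 mm; collar 34 mm diameter, z 0 to 6 mm; plain stem to grip, 16 mm diameter, z 6 to 56 mm. Starts upright in one of the rack's two holes.
- plug: Steel plug with a broad mushroom head (42 mm diameter, 20 mm tall) and a short 45 mm shank, standing in the rack's other hole. Not to be used. Origin: centre of its head's underside.
- rack: Fixed grey rack, 70 x 170 mm, 75 mm high, open underneath, with two 18 mm holes on its y axis, 100 mm apart. Origin on the table under its middle. The pin's collar and the plug's head rest on its top.
- coolant_bottle: Bystander: white bottle with black cap, 64 mm across, 140 mm tall.
- sample_jar: Bystander: white jar with steel cap, 60 mm across, 75 mm tall.
- wrench: Bystander: steel wrench lying flat, 170 mm.
- brush: Bystander: brush lying flat, 180 mm.
- mount_a: Bystander: black specimen mount, disc 40 mm across, 22 mm tall.
- mount_b: Bystander: black specimen mount, disc 40 mm across, 22 mm tall.
- offcut: Bystander: aluminium bar offcut lying down, 32 mm diameter, 90 mm long.
Things that resemble listed ones, but are neither listed nor needed, are in the scene too. Leave any orange or red look-alike of the lock_pin alone.

How it is judged:
On the way, in this order (a step that is already met when the one before it is completed fails the run):
1. the carriage stands with its tongue hole in line with the bracket holes (value of joint carriage between 0.094 and 0.106 m), for 0.2 s.
2. the lock pin is fully home through the bracket and the tongue (all of step 1 and distance between lock_pin and bracket below 0.005 m and angle between the z axis of lock_pin and the z axis of bracket, either way round below 0.12 rad and z of lock_pin in the frame of bracket below 0.004 m), for 0.2 s.
3. the keeper is closed over the pin's collar (all of step 2 and value of joint keeper below 0.15 rad), for 0.2 s.
At the end, for the whole second after the job is handed in: Carriage at 0.10 m within 6 mm; lock pin through bracket and tongue, its collar within 5 mm of the hole mouth (at most 4 mm proud), axis within 0.12 rad of the hole's, at rest; keeper within 0.15 rad of closed; plug still in the rack (all of step 3 and linear speed of lock_pin below 0.02 m/s and height (world z) of plug above 0.065 m); the robot touches nothing.
It fails at once if the plug is moved more than 30 mm (distance of plug from where it was at the start of the episode above 0.03 m).
It fails at once if a bystander is shifted more than 40 mm (distance of any of coolant_bottle, sample_jar, wrench, brush, mount_a, mount_b, offcut from where it was at the start of the episode above 0.04 m).
It also fails if it takes over 72 s, if anything falls off the work surface, if the arm or the gripper's body presses on something with over 40 N, if the wrist force passes 120 N, or if a joint passes its speed limit or range.

### The arm

A 6-joint arm with a two-finger parallel gripper is mounted at the origin on the work surface. World frame = base frame: x ahead of the robot, y to its left, z up, the work surface at z = 0. Lengths are in m, angles in rad, forces in N, time in s.
With the tool pointing down it reaches from about 0.35 to 0.925 m from the base axis. Payload 6.4 kg.
Tool frame: the origin (TCP) lies on the mounting face of the last link; the fingertips stand 173 mm ahead of it and the grasp point (between the pads) lies 155 mm ahead of it (pinch_z is the distance from the TCP to the grasp point, in m); z points along the fingers, y is the line along which they close (so a half turn about z gives the same grasp; the last joint's range is limited). The gripper opens to 85 mm and grips with 20 to 120 N. Pads are 22 mm wide; open, the fingers measure 114 mm over their backs; the gripper's body (76 mm by 85 mm) begins 54 mm behind the grasp point. The pads swing forward as they close: fully open they stand 13 mm farther back than shut.
Start: joints at [-1.486, 0.245, 1.558, -0, 1.339, -0.174], TCP at [0.166, -0.628, 0.405] pointing down, gripper open.
Joint ranges: [-3.13, 3.13], [-1.02, 2.26], [0.13, 2.54], [-0.95, 4.09], [0.21, 2.88], [-2.74, 2.74]. Speed limits (rad/s): [2.57, 2.57, 3.14, 3.14, 3.14, 3.14].

### API

Orientations are given as [roll, pitch, yaw] about the fixed x, y, z axes, in that order (R = Rz(yaw) Ry(pitch) Rx(roll)).
In Python, from station import * gives the robot as it stands. Calls block until the motion is done:
- move_ptp(position, orientation): joint-space move of the TCP to a pose.
- line_to(position, feed=0.15, ori=None, force_limit=None): straight line of the TCP; ori=None keeps the orientation; feed is the mean speed in m/s. With force_limit (N) it stops when the force on the tool has changed by that much, and returns True; else False.
- move_joints(angles): joint-space move.
- gripper_open() and clamp(force=None): open the fingers fully, or close them until they stop; force is the grip in N (None keeps the last).
- hold(seconds).
- inverse_kinematics(position, orientation): joint angles nearest the present ones, or None.
- observe(): the state.
- camera(name): name is "scene" or "top" or "wrist"; returns the picture (400x640x3 uint8, red, green, blue); there is no depth.
- camera_model(name): a dict with "camera_matrix" (3x3 intrinsics, pixels), "pose" (4x4, takes a point from camera to world coordinates). Camera axes: x right, y up, looking along -z (the intrinsics and any distortion apply to the point x, -y, -z); pixel columns grow to the right and rows downward; lengths in m; the calibration is good to about 2 mm. The wrist camera is an equidistant fisheye: a pixel r from the principal point sees the ray r / f radians off the axis. A picture is of the moment at which its call begins: read the wrist's pose just before it. camera_model takes no time and is no camera call; for the wrist camera it gives the pose at the moment of the call.
A pose or a line that the arm cannot do raises IKError and nothing moves.
- hand_in(): hands the job in; it is judged then, once.
The state is a dict: "time": time; "qpos": joint angles; "qd": joint speeds; "tau": joint torques, N m; "eef_pos": TCP position; "orientation": TCP orientation; "wrist_force": force on the tool from outside, world axes, zero at the start; "moment": the same for the moment, N m; "finger_gap": opening from 0.0 (shut) to 1.0 (fully open); "grasp_force": force on a finger pad.
Only numpy, scipy, OpenCV 4.12 (cv2) and the standard library are available. Lean on these libraries where they do the work, as an engineer would, in place of code of your own. Each camera call takes 0.05 s, during which the arm holds its last target. There are 200 camera calls.

## Working session

There is one attempt and no reset: what is moved stays moved. The work goes in short steps, each a Python script; the robot and the scene stay as the last script left them, time stands still between calls to the robot, and variables do not carry over. Pictures are saved under pics/ and viewed, at most 10 in all, crops included, and the job is handed in when it is done.

```bash
ls; mkdir -p pics; python3 - <<'E'
from station import *
import cv2
for n in ("scene","top"):
    cv2.imwrite(f"pics/{n}0.png",cv2.cvtColor(camera(n),cv2.COLOR_RGB2BGR))
    m=camera_model(n);print(n,m)
print(observe())
E
```

```text
pics
scene {'camera_matrix': array([[520.54712478,   0.        , 308.05126937],
       [  0.        , 520.54712478, 201.53853685],
       [  0.        ,   0.        ,   1.        ]]), 'pose': array([[ 0.76901866, -0.49545725,  0.40389653,  1.13275234],
       [ 0.63910016,  0.58338696, -0.50120918, -0.72874515],
       [ 0.01269976,  0.64356955,  0.76528227,  1.22234271],
       [ 0.        ,  0.        ,  0.        ,  1.        ]])}
top {'camera_matrix': array([[469.05128723,   0.        , 319.24628465],
       [  0.        , 469.05128723, 206.41206918],
       [  0.        ,   0.        ,   1.        ]]), 'pose': array([[-0.00749102,  0.9966594 , -0.081326  ,  0.45031867],
       [-0.99996746, -0.00722278,  0.00359206,  0.00380884],
       [ 0.00299266,  0.08135026,  0.99668108,  1.47907761],
       [ 0.        ,  0.        ,  0.        ,  1.        ]])}
{'time': 0.1, 'qpos': array([-1.48607234e+00,  2.45771924e-01,  1.55893030e+00,  1.87514125e-06,
        1.33870173e+00, -1.74097385e-01]), 'qd': array([ 0.00051117, -0.00240362, -0.00246035,  0.00134026,  0.00173777,
        0.00011926]), 'tau': array([-2.63787551e-04, -4.30670249e+01, -3.27129400e+01, -6.99970906e-05,
        2.85340197e-03, -2.18852350e-06]), 'eef_pos': array([ 0.16635138, -0.62813609,  0.40365199]), 'orientation': array([-3.13980905e+00, -3.15549204e-04,  2.58820653e-01]), 'wrist_force': array([-0.01148205, -0.13650933,  0.27647705]), 'moment': array([-0.02408542, -0.02019709, -0.03209809]), 'grasp_force': 0.0, 'finger_gap': 1.0025203725729828}
```

View pics/scene0.png

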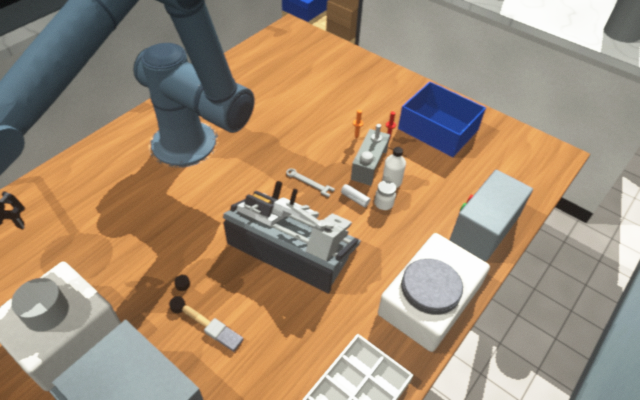

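View pics/top0.png

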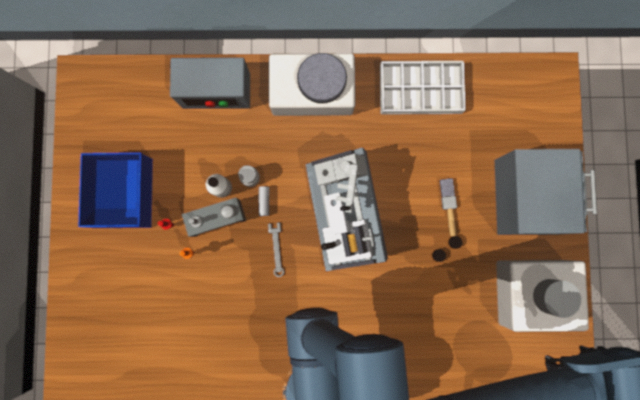

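Scene and top views: the station is near top (345,210), with the bracket at its far end near (335,170). The rack is near (213,217). Lock-pin candidates are grey at rack (195,220), mushroom plug (228,210), red look-alike (165,223) and orange look-alike (186,252). I choose the grey stem with the collar and check it in one crop.

```bash
python3 - <<'E'
import cv2,numpy as np
t=cv2.imread("pics/top0.png");s=cv2.imread("pics/scene0.png")
def crop(im,x,y,w,h,k):
    c=cv2.resize(im[y:y+h,x:x+w],None,fx=k,fy=k,interpolation=cv2.INTER_CUBIC)
    for i in range(0,w,10):
        cv2.line(c,(i*k,0),(i*k,8 if i%50 else 16),(0,0,255),1)
        if (x+i)%20==0: cv2.putText(c,str(x+i),(i*k,22),0,.35,(0,255,255),1)
    for i in range(0,h,10):
        cv2.line(c,(0,i*k),(8,i*k),(0,0,255),1)
        if (y+i)%20==0: cv2.putText(c,str(y+i),(10,i*k+4),0,.35,(0,255,255),1)
    return c
a=crop(t,300,140,90,135,4) # 360x540
b=crop(t,150,160,100,110,4) #400x440
out=np.zeros((600,800,3),np.uint8);out[:540,:360]=a;out[:440,370:770]=b
cv2.imwrite("pics/c1.png",out)
a=crop(s,215,170,150,120,5) #750x600
cv2.imwrite("pics/c2.png",a)
E
```

```text
(no output)
```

View pics/c1.png

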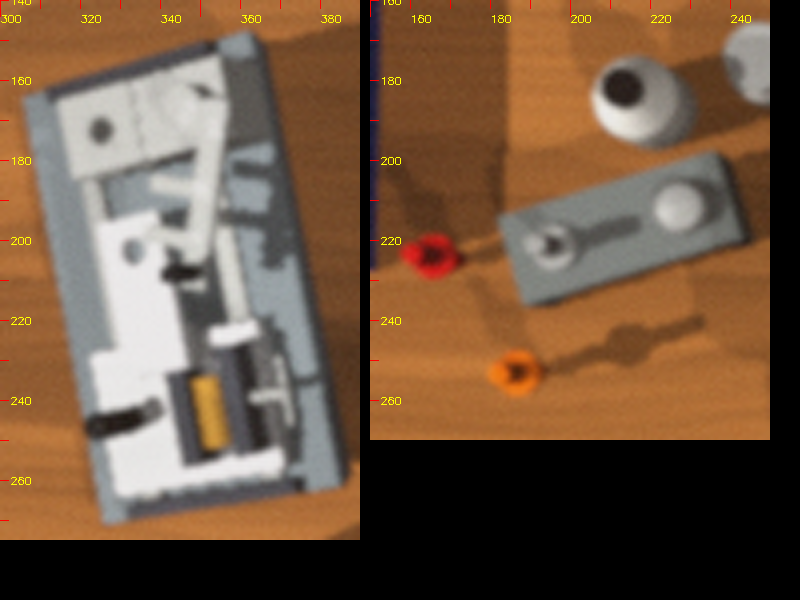

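View pics/c2.png

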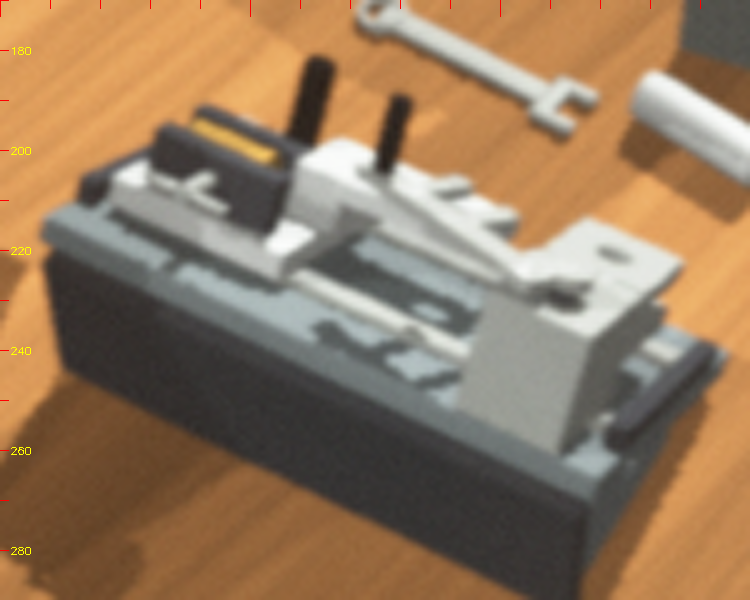

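Crops: the grey pin has a collar, its stem top at top (195.8,220.8) and its collar near (195,222). The plug head is at (227,211), and the red and orange look-alikes stand outside the rack. Bracket hole is at top (325,172.5) / scene (337.6,221), tongue hole at top (333.2,202.5). Grip end is at top (323.7,246.5) / scene (278.6,182.6), knob end at top (341.7,208.3) / scene (295,190).

```bash
cat > h.py <<'E'
from station import *
import numpy as np, cv2
from scipy.spatial.transform import Rotation as R
from scipy.optimize import least_squares
def proj(n,P,M=None):
    m=M or camera_model(n);T=m["pose"];K=m["camera_matrix"]
    p=(np.atleast_2d(P)-T[:3,3])@T[:3,:3]*[1,-1,-1]
    if n=="wrist":
        r=np.hypot(p[:,0],p[:,1]);th=np.arctan2(r,p[:,2]);s=th/np.maximum(r,1e-9)
        return np.c_[p[:,0]*s*K[0,0]+K[0,2],p[:,1]*s*K[1,1]+K[1,2]]
    q=p@K.T;return q[:,:2]/q[:,2:]
def RB(yaw): return R.from_euler("ZY",[yaw,-np.pi/6]).as_matrix()
def knob(k,z): 
    o=R.from_euler("z",k).as_matrix()[:2,:2]@[-.115,-.026]
    return np.array([.075+o[0],o[1],z])
def ori(z,y):  # tool z dir, closing dir (world)
    z=z/np.linalg.norm(z);y=y-z*(y@z);y/=np.linalg.norm(y)
    return R.from_matrix(np.c_[np.cross(y,z),y,z]).as_euler("xyz")
E
cat > fit.py <<'E'
from h import *
mt,ms=camera_model("top"),camera_model("scene")
def model(v):
    b,yaw,q,k,g=v[:3],v[3],v[4],v[5],v[6:9]
    W=lambda p:b+RB(yaw)@np.asarray(p)
    c=b-RB(yaw)@[v[9],v[10],.07]
    C=lambda x,y:c+RB(yaw)@[x,y,0]
    tp=[W([0,0,0]),W([0,q-.1,-.014]),W(knob(k,.059)),W(g+[0,0,.023]),C(-.1,.17),C(.1,.17),C(.1,-.17),C(-.1,-.17)]
    sp=[W([0,0,0]),W(knob(k,.059)),W(knob(k,.017)),W(g+[0,0,.023]),W([.030,.03,0])]
    return np.array(tp),np.array(sp),c
to=np.array([[325,172.5],[333.2,202.5],[341.7,208.3],[323.7,246.5],[305.5,164.5],[363.5,148],[386.5,260],[326.5,270.5]])
so=np.array([[337.6,221],[295,190],[292.3,203.5],[278.6,182.6],[337.6,221]])
def res(v):
    t,s,c=model(v)
    w=np.array([3,3,2,2,1,1,1,1])[:,None]
    r=np.r_[((proj("top",t,mt)-to)*w).ravel(),((proj("scene",s,ms)-so)*np.array([3,2,1,2,0])[:,None]).ravel(),(c[2]-.075)*1000]
    return np.r_[r,v[9]*20]
v0=np.r_[.5,0,.15,-1.4,.02,1.2,0,-.2,.05,0,.08]
o=least_squares(res,v0,x_scale=np.r_[[.01]*3,.1,.01,.1,[.01]*5])
v=o.x
np.set_printoptions(precision=4,suppress=True)
print(v,o.cost);print(o.fun.round(1))
# pin & rack: pixel -> ray at height
def at(px,z):
    f=lambda p:(proj("top",[p[0],p[1],z],mt)-px).ravel()
    return least_squares(f,[.4,.2]).x
pin=at([195.8,220.8],.131);print("pin",pin,at([195,222],.081),"plug",at([226.8,211.5],.095),proj("scene",[*pin,.131],ms))
np.save("v.npy",v)
B=RB(v[3]);b=v[:3]
for n,p in(("br",[0,0,0]),("grip",v[6:9]),("knob",knob(v[5],.039)),("knobc",knob(0,.039))):
    print(n,np.array(p),b+B@np.array(p))
    for a in np.arange(0,180,30):
        y=B@[np.cos(np.radians(a)),np.sin(np.radians(a)),0];P=b+B@np.array(p)+B[:,2]*.155
        q=inverse_kinematics(P,ori(-B[:,2],y));q2=inverse_kinematics(P,ori(-B[:,2],-y))
        print(a,None if q is None else q.round(2),None if q2 is None else q2.round(2))
E
python3 fit.py
```

```text
[ 0.6599 -0.0177  0.1336 -1.3828  0.0093  1.2078 -0.0423 -0.2094 -0.0058
 -0.0035  0.1168] 7.9406248610100505
[-0.8 -1.4 -0.3  0.1 -0.9 -0.9 -0.5 -0.5  0.2 -0.6 -0.6 -1.3  0.2  1.3
  0.4  0.6 -1.5 -0.1 -0.5 -0.3 -1.5  0.8 -0.7  0.   0.   0.  -0.3 -0.1]
pin [0.5214 0.3541] [0.5205 0.3694] plug [0.5501 0.2722] [[374.6943 127.1362]]
br [0 0 0] [ 0.6599 -0.0177  0.1336]
0 [-0.02  0.4   1.66 -0.6   1.05  1.65] [-0.02  0.4   1.66 -0.6   1.05 -1.49]
30 [-0.02  0.4   1.66 -0.6   1.05  1.13] [-0.02  0.4   1.66 -0.6   1.05 -2.01]
60 [-0.02  0.4   1.66 -0.6   1.05  0.61] [-0.02  0.4   1.66 -0.6   1.05 -2.54]
90 [-0.02  0.4   1.66 -0.6   1.05  0.08] None
120 [-0.02  0.4   1.66 -0.6   1.05 -0.44] [-0.02  0.4   1.66 -0.6   1.05  2.7 ]
150 [-0.02  0.4   1.66 -0.6   1.05 -0.96] [-0.02  0.4   1.66 -0.6   1.05  2.18]
grip [-0.0423 -0.2094 -0.0058] [ 0.4479 -0.0236  0.1074]
0 [-0.05 -0.01  2.2  -0.65  0.93  1.72] [-0.05 -0.01  2.2  -0.65  0.93 -1.42]
30 [-0.05 -0.01  2.2  -0.65  0.93  1.2 ] [-0.05 -0.01  2.2  -0.65  0.93 -1.94]
60 [-0.05 -0.01  2.2  -0.65  0.93  0.68] [-0.05 -0.01  2.2  -0.65  0.93 -2.
[... 436 characters left out ...]
13  0.06  1.93 -0.58  1.05 -2.67]
90 [-0.13  0.06  1.93 -0.58  1.05 -0.05] None
120 [-0.13  0.06  1.93 -0.58  1.05 -0.57] [-0.13  0.06  1.93 -0.58  1.05  2.57]
150 [-0.13  0.06  1.93 -0.58  1.05 -1.1 ] [-0.13  0.06  1.93 -0.58  1.05  2.05]
knobc [-0.04  -0.026  0.039] [0.6243 0.0307 0.1474]
0 [ 0.06  0.33  1.72 -0.59  1.1   1.72] [ 0.06  0.33  1.72 -0.59  1.1  -1.43]
30 [ 0.06  0.33  1.72 -0.59  1.1   1.19] [ 0.06  0.33  1.72 -0.59  1.1  -1.95]
60 [ 0.06  0.33  1.72 -0.59  1.1   0.67] [ 0.06  0.33  1.72 -0.59  1.1  -2.47]
90 [ 0.06  0.33  1.72 -0.59  1.1   0.14] None
120 [ 0.06  0.33  1.72 -0.59  1.1  -0.38] None
150 [ 0.06  0.33  1.72 -0.59  1.1  -0.9 ] [ 0.06  0.33  1.72 -0.59  1.1   2.24]
```

The fit is consistent: carriage about 0.009 m, keeper about 1.21 rad. I move above the carriage grip and check the points from near.

```bash
cat >> h.py <<'E'
v=np.load("v.npy");b=v[:3];B=RB(v[3]);zb=B[:,2]
W=lambda p:b+B@np.asarray(p,float)
def snap(name,P,crop=None,k=1):
    m=camera_model("wrist");im=cv2.cvtColor(camera("wrist"),cv2.COLOR_RGB2BGR)
    np.savez("pics/"+name,im=im,pose=m["pose"],K=m["camera_matrix"])
    uv=proj("wrist",P,m);x0=y0=0
    if crop: x0,y0,w,h=crop;im=im[y0:y0+h,x0:x0+w]
    im=cv2.resize(im,None,fx=k,fy=k,interpolation=cv2.INTER_CUBIC)
    for u in uv: cv2.drawMarker(im,tuple(int(t) for t in (u-[x0,y0])*k),(0,0,255),0,10,1)
    cv2.imwrite(f"pics/{name}.png",im);print(name,uv.round(1).tolist())
E
python3 - <<'E'
from h import *
g=W(v[6:9]);o=ori(-zb,B[:,1])
print(inverse_kinematics(g+zb*.405,o))
move_ptp(g+zb*.405,o);move_ptp(g+zb*.265,o)
snap("w1",[W([0,0,0]),W([0,v[4]-.1,-.014]),W(knob(v[5],.059)),W(v[6:9]+[0,0,.023]),W(v[6:9]-[0,0,.041])],None,1.25)
s=observe();print(s["time"],s["eef_pos"],g+zb*.265,s["orientation"]-o)
E
```

```text
[ 0.24127721 -0.26590629  1.98664522 -0.52586345  1.46759546  0.12127142]
w1 [[529.7, 245.9], [446.5, 244.2], [433.5, 348.4], [318.6, 215.0], [318.6, 189.9]]
3.5 [0.42403197 0.10679891 0.33885375] [0.42312598 0.10654619 0.33690227] [ 6.27923430e+00  5.20894769e-04 -1.88181260e-03]
```

View pics/w1.png

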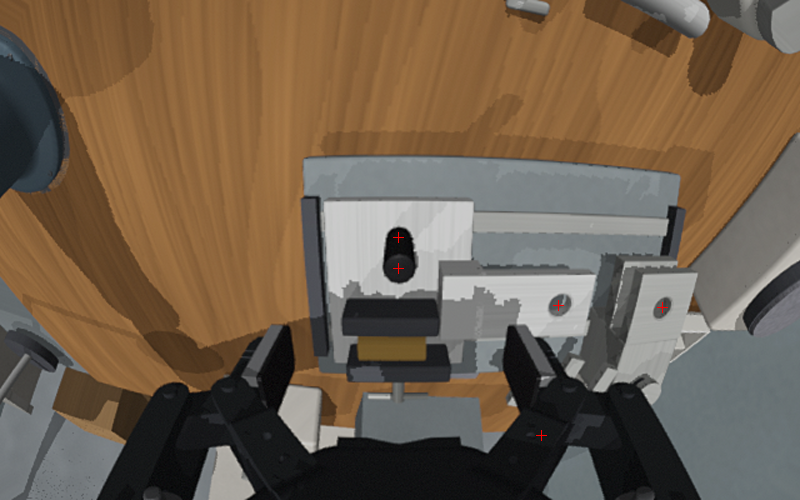

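The wrist view matches the model within a pixel or two. Grip top is at (400,270), tongue hole at (560,305), bracket hole at (662,308), so the travel needed is about 89 mm. I'll grip and slide.

```bash
python3 - <<'E'
from h import *
g=W(v[6:9]);P=g+zb*.155
print(line_to(P,force_limit=20));clamp(40)
s=observe();print(s["finger_gap"],s["grasp_force"],s["eef_pos"]-P,s["wrist_force"])
d=B[:,1]*.0887
print(line_to(P+d,feed=.08));hold(.3)
s=observe();print(s["time"],s["finger_gap"],s["eef_pos"]-P-d,s["wrist_force"])
gripper_open();Q=P+d+zb*.11
line_to(Q,feed=.2);hold(.2)
snap("w2",[W([0,0,0]),W([0,-.0,-.014])],(380,150,240,180),3)
snap("w2f",[W([0,0,0])])
print(observe()["time"])
E
```

```text
False
0.2187055886669876 39.039573669433594 [0.00021432 0.00018673 0.00035307] [-0.71618448  3.8223913   2.65268993]
False
6.5583 0.22260518882173191 [ 9.47339097e-05 -2.21006101e-04  2.81902617e-04] [-1.49207467 -1.04012078  5.00107524]
w2 [[456.6, 253.8], [451.0, 246.8]]
w2f [[456.3, 253.6]]
8.2167
```

View pics/w2.png

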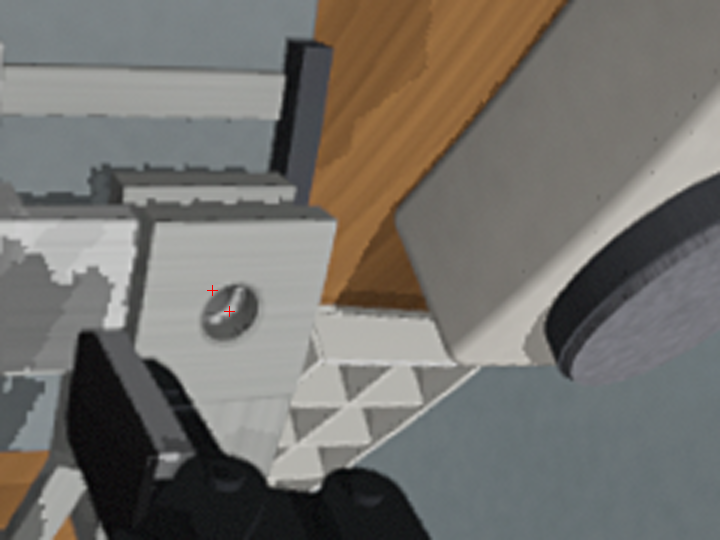

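The bracket hole is at crop (230,312), where predicted. To see the tongue hole behind it, I place the camera on the hole axis.

```bash
python3 - <<'E'
from h import *
s=observe();m=camera_model("wrist");Rt=R.from_euler("xyz",s["orientation"]).as_matrix()
c=Rt.T@(m["pose"][:3,3]-s["eef_pos"]);print("cam in tool",c,"axis",-Rt.T@m["pose"][:3,2])
o=ori(-zb,B[:,1]);Ro=R.from_euler("xyz",o).as_matrix()
# TCP at bracket height .28 ; camera over hole axis
off=B.T@(Ro@c)
T=W([-off[0],-off[1],.28])
line_to(T,feed=.25,ori=o);hold(.3)
uv=proj("wrist",[W([0,0,0])])[0]
x,y=int(uv[0]),int(uv[1])
snap("w3",[W([0,0,0]),W([0,0,-.014])],(x-40,y-30,80,60),10)
print(observe()["time"])
E
```

```text
cam in tool [ 0.08303017 -0.00043313  0.0316837 ] axis [-0.32245387 -0.00155213  0.94658391]
w3 [[319.8, 100.8], [319.7, 100.8]]
9.4167
```

View pics/w3.png

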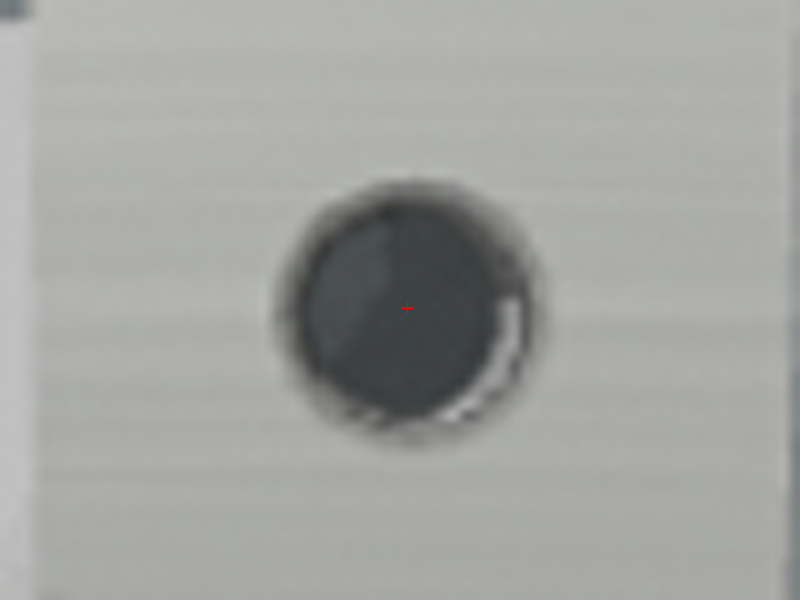

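Looking down the axis, tongue and bracket holes are concentric within about 1 mm and the bracket centre is within 0.5 mm of my estimate. Next, the pin.

```bash
python3 - <<'E'
from h import *
mt,ms=camera_model("top"),camera_model("scene")
f=lambda p:np.r_[(proj("top",[p[0],p[1],.081],mt)-[195.75,221.75]).ravel()]
p=least_squares(f,[.5,.36]).x;print("pin",p,proj("scene",[*p,.131],ms))
line_to(W([0,0,.38])+[0,.05,0],feed=.3)
best=None
for s in(1,-1):
    o=ori(np.array([0,0,-1.]),s*np.array([.95,.31,0]))
    q=inverse_kinematics([*p,.40],o);print(q)
    if q is not None and (best is None or abs(q[5])<abs(best[0][5])): best=(q,o)
move_ptp([*p,.40],best[1]);hold(.3)
np.save("pino.npy",best[1])
uv=proj("wrist",[[*p,.081]])[0];x,y=[int(t) for t in uv]
print(observe()["time"])
snap("w4",[[*p,.131],[*p,.081]],(max(0,x-120),max(0,y-100),240,200),3)
E
```

```text
pin [0.52120274 0.36715733] [[377.04596345 124.96970624]]
[ 4.36153432e-01  2.20496098e-01  1.59557485e+00 -4.44089210e-16
  1.32552171e+00  1.20731907e-01]
None
11.5
w4 [[319.1, 203.0], [319.1, 186.1]]
```

View pics/w4.png

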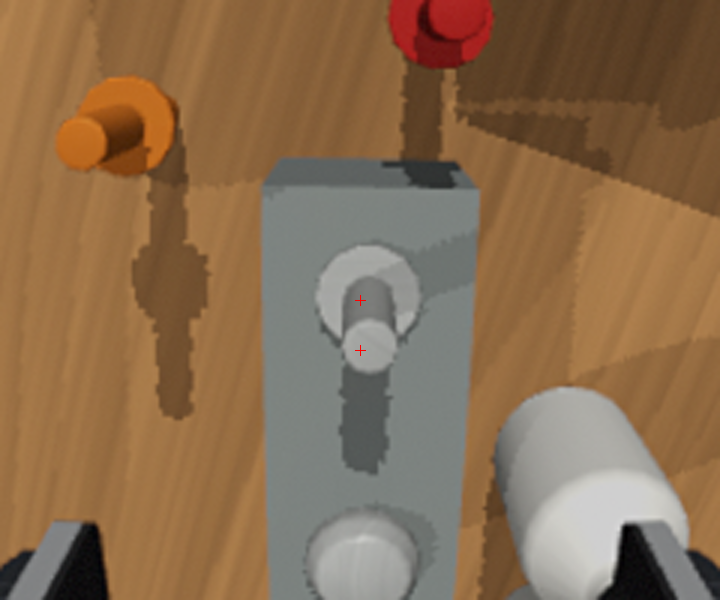

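Stem top is at crop (370,345) and collar centre at (368,294), about 3 mm off the estimate. The bottle is clear of the fingers. I refine, then grasp and lift.

```bash
python3 - <<'E'
from h import *
d=np.load("pics/w4.npz");m=dict(pose=d["pose"],camera_matrix=d["K"])
f=lambda p:(proj("wrist",[[*p,.131],[*p,.081]],m)-[[322.3,201],[321.7,184]]).ravel()
r=least_squares(f,[.521,.367]);p=r.x;print(p,r.fun)
np.save("pin.npy",p)
o=np.load("pino.npy")
line_to([*p,.32],feed=.2,ori=o)
print(line_to([*p,.265],feed=.08,force_limit=15))
clamp(60);s=observe();print(s["finger_gap"],s["grasp_force"],s["eef_pos"],s["wrist_force"],s["moment"])
w0=s["wrist_force"]
line_to([*p,.40],feed=.12);hold(.2);s=observe()
print(s["finger_gap"],s["wrist_force"]-w0,s["time"],s["wrist_force"])
np.save("hold.npy",s["eef_pos"])
m=camera_model("wrist");im=camera("wrist");cv2.imwrite("pics/w5.png",cv2.resize(cv2.cvtColor(im,cv2.COLOR_RGB2BGR)[120:320,200:440],None,fx=3,fy=3))
E
```

```text
[0.52304467 0.36971118] [-0.0200923  -0.1813065   0.02383887  0.21228505]
False
0.16635046286725924 58.363149762153625 [0.52319306 0.36975346 0.26526514] [ 0.07692144  0.38908601 -0.044121  ] [ 0.03671222 -0.03580285 -0.03814423]
0.16708138634368228 [-0.83937557  0.18940052 -1.76444575] 15.0583 [-0.76245413  0.57848653 -1.80856675]
```

View pics/w5.png

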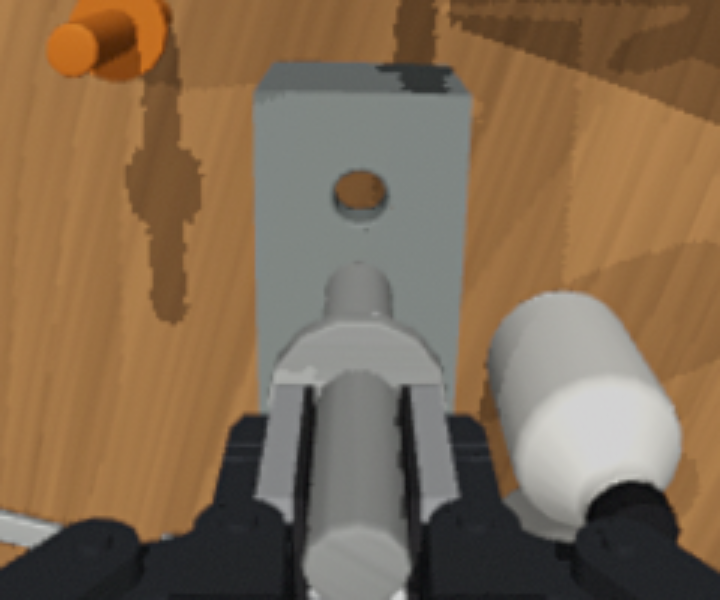

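The pin is held straight and the rack hole is empty. I carry it over the bracket and insert along the hole axis.

```bash
python3 - <<'E'
from h import *
p=np.load("pin.npy")
line_to([*p,.48],feed=.2)
o=ori(-zb,B[:,1])
at=lambda h:W([0,0,.190+h])
move_ptp(at(.12),o);line_to(at(.066),feed=.12);hold(.3)
s=observe();w0=s["wrist_force"];print(s["time"],B.T@(s["eef_pos"]-at(.066)),B.T@w0)
for h in(.045,.03,.015,.004):
    r=line_to(at(h),feed=.06,force_limit=25);s=observe()
    print(h,r,(B.T@(s["eef_pos"]-at(0))),B.T@(s["wrist_force"]-w0),s["finger_gap"])
    if r: break
E
```

```text
17.8417 [0.00017598 0.00015937 0.00081557] [-0.65745501 -0.3915155  -2.0581745 ]
0.045 False [-7.04952094e-05 -1.14996140e-04  4.43299420e-02] [0.03974916 0.64250573 1.05204911] 0.16609478470202996
0.03 False [-0.00012307 -0.00012292  0.02930791] [-0.96102088  0.07393489  0.05701653] 0.17310668706163368
0.015 False [-7.96018996e-05 -6.90849478e-05  1.43673449e-02] [-0.71268345  0.03527028 -0.94731461] 0.17149477996893248
0.004 False [-4.26501701e-05 -5.00034849e-05  3.51498738e-03] [ 0.19155486  0.0704625  -0.48415202] 0.17117778709116105
```

```bash
python3 - <<'E'
from h import *
at=lambda h:W([0,0,.190+h])
r=line_to(at(-.005),feed=.03,force_limit=12);s=observe()
print(r,B.T@(s["eef_pos"]-at(0)),B.T@s["wrist_force"])
gripper_open();line_to(at(.10),feed=.2);hold(.2)
print(observe()["time"])
uv=proj("wrist",[W([0,0,0])])[0];x,y=[int(t) for t in uv]
snap("w6",[W([0,0,.056]),W([0,0,.006]),W([.017,0,0]),W(knob(v[5],.059))],(max(x-120,0),max(y-90,0),240,180),3)
E
```

```text
True [0.00020971 0.00040737 0.00251282] [ 0.01679926 -0.45125992  4.55911062]
21.2333
w6 [[321.8, 222.8], [321.6, 200.2], [321.5, 216.2], [180.6, 286.9]]
```

View pics/w6.png

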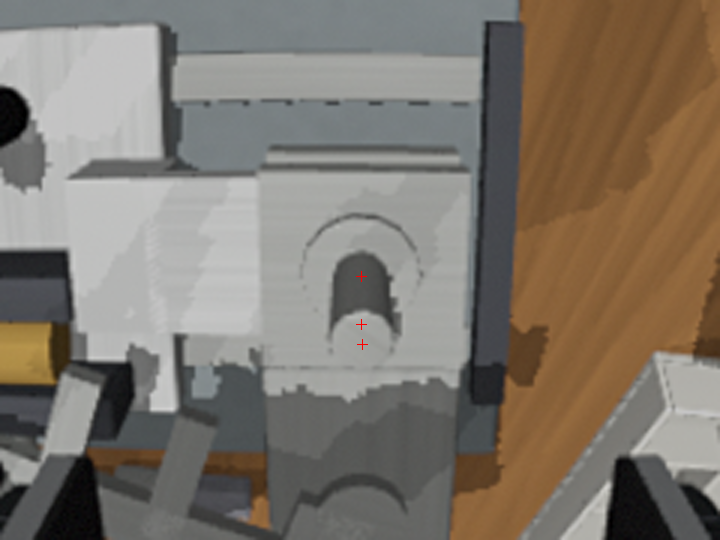

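The collar sits flat on the bracket and the stem is along the axis, with its top at crop (361,340) against (361,344) predicted. I now grip the keeper knob and swing it along its arc.

```bash
python3 - <<'E'
from h import *
k0=v[5]
def pose(k,dz=0):
    a=np.radians(123)+k
    return W(knob(k,.043+.155+dz)),ori(-zb,B@[np.cos(a),np.sin(a),0])
ks=np.linspace(k0,-.02,9)
sols=[inverse_kinematics(*pose(k)) for k in ks]
print([None if q is None else round(q[5],2) for q in sols])
P,o=pose(k0,.09);move_ptp(P,o)
r=line_to(pose(k0)[0],feed=.12,force_limit=12);print("down",r)
if not r:
    clamp(25);s=observe();w0=s["wrist_force"];print(s["finger_gap"],s["grasp_force"],B.T@w0,s["time"])
    if s["finger_gap"]>.06:
        for k in ks[1:]:
            P,o=pose(k);r=line_to(P,feed=.06,ori=o,force_limit=20);s=observe()
            print(round(k,2),r,B.T@(s["wrist_force"]-w0),s["finger_gap"].round(3),(B.T@(s["eef_pos"]-P)).round(4))
            if r: break
print(observe()["time"])
E
```

```text
[np.float64(-1.83), np.float64(-1.64), np.float64(-1.45), np.float64(-1.27), np.float64(-1.08), np.float64(-0.91), np.float64(-0.74), np.float64(-0.57), np.float64(-0.41)]
down False
0.15497500955732113 25.79198509454727 [-0.41662429  0.34870415  1.81610196] 24.5Traceback (most recent call last):
  File "<stdin>", line 16, in <module>
AttributeError: 'float' object has no attribute 'round'
```

The knob is gripped and the first segment ran. The script only stopped on a print typo, so I continue the arc.

```bash
python3 - <<'E'
from h import *
k0=v[5]
def pose(k,dz=0):
    a=np.radians(123)+k
    return W(knob(k,.043+.155+dz)),ori(-zb,B@[np.cos(a),np.sin(a),0])
s=observe();w0=s["wrist_force"];print(s["finger_gap"],B.T@w0,B.T@(s["eef_pos"]-pose(np.linspace(k0,-.02,9)[1])[0]))
for k in np.linspace(k0,-.02,9)[2:]:
    P,o=pose(k);r=line_to(P,feed=.06,ori=o,force_limit=20);s=observe()
    print(round(k,2),r,(B.T@(s["wrist_force"]-w0)).round(1),round(s["finger_gap"],3),(B.T@(s["eef_pos"]-P)).round(4))
    if r: break
print(observe()["time"])
E
```

```text
0.1544061377978493 [-0.75285679 -0.42113154  2.51886428] [-7.78299252e-05  8.21921143e-05  1.56778022e-04]
0.9 False [-0.4  0.6 -0.5] 0.155 [0.0002 0.     0.0001]
0.75 False [-0.9  0.3  0.7] 0.154 [ 0.0002 -0.      0.0001]
0.59 False [-1.2  1.4  1.3] 0.157 [ 0.0002 -0.0001  0.0001]
0.44 False [-1.7  0.7  0.8] 0.156 [ 0.0001 -0.0001  0.    ]
0.29 False [-2.1  1.   1. ] 0.153 [ 0.0001 -0.0001  0.    ]
0.13 False [-3.3  0.5  1.2] 0.152 [ 0.     -0.0002 -0.0001]
-0.02 False [-1.2 -3.7  2.9] 0.155 [ 0.     -0.0008 -0.0002]
28.1
```

The keeper followed all the way. I nudge it to the stop, release, retreat and check the knob position numerically in the wrist image.

```bash
python3 - <<'E'
from h import *
a=np.radians(123)
P=W(knob(-.06,.198));r=line_to(P,feed=.02,force_limit=12);s=observe()
print(r,(B.T@(s["eef_pos"]-P)).round(4),(B.T@s["wrist_force"]).round(1))
gripper_open();hold(.2)
line_to(W(knob(-.03,.198+.10)),feed=.15);hold(.4)
m=camera_model("wrist");im=cv2.cvtColor(camera("wrist"),cv2.COLOR_RGB2BGR);cv2.imwrite("pics/w7.png",im)
for k in(0,.1,.2): print(k,proj("wrist",[W(knob(k,.059)),W(knob(k,.017))],m).round(1).tolist())
print("stem",proj("wrist",[W([0,0,.056])],m))
u=proj("wrist",[W(knob(0,.05))],m)[0].astype(int)
g=im.max(2)[u[1]-60:u[1]+60,u[0]-60:u[0]+60]
n,l,st,c=cv2.connectedComponentsWithStats((g<45).astype(np.uint8))
for i in range(1,n):
    if st[i,4]>40: print(st[i][:4]+[u[0]-60,u[1]-60,0,0],st[i,4],c[i]+u-60)
s=observe();print(s["time"],s["wrist_force"],s["grasp_force"])
E
```

```text
True [ 0.0006 -0.0043 -0.0002] [ 1.3 -3.9  4.6]
0 [[317.8, 218.7], [318.4, 200.4]]
0.1 [[302.0, 214.3], [305.0, 196.6]]
0.2 [[285.9, 211.4], [291.3, 194.1]]
stem [[319.03062433 273.10708968]]
[310 195  18  32] 451 [318.39689579 211.07095344]
[359 199  18  28] 74 [368.02702703 211.94594595]
30.475 [ 0.412104    0.24028149 -0.83416432] 0.0
```

The knob blob, centred at (318,211), sits where a closed keeper (angle about 0) predicts, and the robot is clear.

```bash
python3 -c "
from station import *
print(hand_in())"
```

```text
the job is handed in; nothing more can be done
None
```

I slid the carriage into line, seated the lock pin and closed the keeper over its collar, and handed the job in about 30 s into the 72 s limit. The arm was clear and the plug and bystanders were left alone, but the judge returned no verdict.

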